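Start the board tester and hold its test key

TASK

On the bench tester, press the blue button fully in so that it stays in, then the yellow button likewise, and last press the green test key fully down and finish with the fingertips still holding it down. Only the closed fingertips are needed, nothing has to be grasped. Do not press the red button, and leave the round circuit board in its nest, the dish of pins and the cutters where they are.

Things in the scene. Friction and masses are not known exactly. Their poses are not given: they have to be found in the camera images.
- tester: Flat grey bench tester fixed to the bench, 200 mm (its x) by 320 mm (its y), 55 mm high; origin at the centre of its underside, z up. Four push buttons 68 mm apart stand in a row along its y, at its x = -55 mm; which colour is where varies. A white nest 84 mm in diameter stands at its x = +43 mm, rim 87 mm above the bench.
- blue_top (a point): Push button on top of the tester: blue cap 28 mm in diameter in a round black collar 44 mm in diameter, 12 mm high. The point is the centre of the cap's top face, 79 mm above the bench (24 mm above the tester's grey top) when not pressed; it moves down with the cap.
- blue (a joint): How far the blue button is pushed in, in m: 0 = out, 0.007 = fully in at its stop. Latching: takes about 3 N to push in, stays where it is left, does not spring back; at its stop the cap still stands 5 mm above the collar.
- yellow_top (a point): Push button on top of the tester: yellow cap 28 mm in diameter in a round black collar 44 mm in diameter, 12 mm high. The point is the centre of the cap's top face, 79 mm above the bench (24 mm above the tester's grey top) when not pressed; it moves down with the cap.
- yellow (a joint): How far the yellow button is pushed in, in m: 0 = out, 0.007 = fully in at its stop. Latching: takes about 3 N to push in, stays where it is left, does not spring back; at its stop the cap still stands 5 mm above the collar.
- green_top (a point): Push button on top of the tester: green cap 28 mm in diameter in a round black collar 44 mm in diameter, 12 mm high. The point is the centre of the cap's top face, 79 mm above the bench (24 mm above the tester's grey top) when not pressed; it moves down with the cap.
- green (a joint): How far the green button is pushed in, in m: 0 = out, 0.007 = fully in at its stop. Spring return: about 1.5 N to start it, 5 N at the end of its travel; springs back when let go.
- green_button: The fixed black collar of the green test key, which carries the green cap; origin at the centre of its underside on the tester's top, 24 mm below the unpressed cap's top; z up.
- red_top (a point): Push button on top of the tester: red cap 28 mm in diameter in a round black collar 44 mm in diameter, 12 mm high. The point is the centre of the cap's top face, 79 mm above the bench (24 mm above the tester's grey top) when not pressed; it moves down with the cap.
- red (a joint): How far the red button is pushed in, in m: 0 = out, 0.007 = fully in at its stop. Spring return: about 1.5 N to start it, 5 N at the end of its travel; springs back when let go. Not to be pressed.
- board: Loose round green circuit board, 67 mm in diameter, 4 mm thick, lying in the white nest, with three brass pins that reach 18 mm above its underside (about 101 mm above the bench); origin at the centre of its underside. Leave it alone.
- dish: Loose open clear plastic dish of steel pins, 85 x 65 x 22 mm, on the bench beside the tester; origin at the centre of its underside. Leave it alone.
- cutters: Loose side cutters with yellow handles, about 130 mm long along their x, 45 mm wide, 12 mm high, lying on the bench beside the tester; origin near the middle of their underside. Leave them alone.

How it is judged (in metres and radians):
On the way, in this order (a step that is already met when the one before it is completed fails the run):
1. the blue button is pushed in and stays in (value of joint blue above 0.005 m), for 0.2 s.
2. the yellow button is pushed in and stays in (value of joint yellow above 0.005 m), for 0.2 s.
3. the green test key is held down by the fingers (value of joint green above 0.005 m and contact force between the fingers and green_button above 1 N), for 0.2 s.
At the end, for the whole second after the job is handed in: The blue and yellow buttons are in and the green key is held down by the fingers, each more than 5 of its 7 mm; red is out (under 2 mm); the board is within 10 mm, the dish and cutters within 20 mm, of where they were (all of step 3 and value of joint each of blue, yellow above 0.005 m and value of joint red below 0.002 m and distance of board from where it was at the start of the episode below 0.01 m and distance of each of dish, cutters from where it was at the start of the episode below 0.02 m); the arm keeps its last pose, push and grip.
It fails at once if the yellow button was pressed (over 2 mm) before the blue one was in (value of joint yellow above 0.002 m and value of joint blue below 0.005 m).
It fails at once if the green key was pressed (over 2 mm) before blue and yellow were both in (value of joint green above 0.002 m and value of joint any of blue, yellow below 0.005 m).
It fails at once if the red button was pressed (over 2 mm) (value of joint red above 0.002 m).
It fails at once if the board was picked up or pushed out of its place (distance of board from where it was at the start of the episode above 0.01 m).
It fails at once if the dish or the cutters were picked up or pushed out of their place (distance of any of dish, cutters from where it was at the start of the episode above 0.02 m).
It also fails if it takes over 35 s, if anything falls off the work surface, if the arm or the gripper's body presses on something with over 40 N, if the wrist force passes 120 N, or if a joint passes its speed limit or range.

ROBOT

A 6-joint arm with a two-finger parallel gripper is mounted at the origin on the work surface. World frame = base frame: x ahead of the robot, y to its left, z up, the work surface at z = 0. Lengths are in m, angles in degrees, forces in N, time in s.
With the tool pointing down it reaches from about 0.3 to 0.75 m from the base axis. Payload 8.5 kg.
Tool frame: the origin (TCP) lies at the very end of the fingers, on their centre line; the grasp point (between the pads) lies 19 mm behind it; z points along the fingers, y is the line along which they close (so a half turn about z gives the same grasp; the last joint's range is limited). The gripper opens to 85 mm and grips with 20 to 120 N. Pads are 22 mm wide; open, the fingers measure 114 mm over their backs; the gripper's body (76 mm by 85 mm) begins 54 mm behind the grasp point. The pads swing forward as they close: fully open they stand 13 mm farther back than shut.
Start: joints at [-89.227, 21.807, 74.336, -0, 83.858, -12.336], TCP at [0.125, -0.536, 0.231] pointing down, gripper open.
Joint ranges: [-178.18, 178.18], [-50.72, 133.34], [12.68, 142.11], [-81.47, 261.47], [9.98, 163.14], [-165.26, 165.26]. Speed limits (degrees/s): [136.94, 136.94, 180, 180, 180, 180].

INTERFACE

Orientations are given as a 3x3 rotation matrix whose columns are the frame's x, y, z axes.
In Python, from rig import env, imaging gives the robot as it stands. The module is installed in compiled form; this text tells all that it offers.
- The arm moves only by the tool arm_command, never from a script. Its arguments are lists of equal length, an entry for each row: "turn": the turn, a rotation vector about the tool's x, y, z in units of 5 degrees (1.0 is 5 degrees), a list of three; "xyz": the shift along the tool's x, y, z in units of 50 mm (1.0 is 50 mm), a list of three; "claw": the finger opening in mm, from 0 to 85.4. A call has 1 to 12 rows; each row shifts and turns the commanded pose from where the row before left it, along the tool's axes as they then stand; what a row does not reach is not made up. A row lasts 1/10 s, in which the tool goes at most 50 mm and 8.59 degrees, less where a joint would pass 70% of its speed; a pose out of reach is approached as far as the arm can. A call is refused whole if a number of a shift passes 1 or a number of a turn 1, either way. A call with a gripper value outside its range is refused whole. The fingers move at their own pace and stop on an object; "squeeze" is the grip in N (left out, the last holds). Time passes only in rows, so rows that do not move let the fingers close. It gives the time, the measured TCP pose, the force, the opening and the grip force at its end, in the units of the state.
- env.observe(): the state, without advancing time (a new reading comes with each control period).
- imaging.get_image(name): name is "side" or "top"; returns (picture, depth): 420x560x3 uint8, blue, green, red; 420x560 float32, m along the optical axis (not along the pixel's ray), 0 where there is no reading.
- imaging.camera_info(name): a dict with "camera_matrix" (3x3 intrinsics, pixels), "rvec" (rotation vector, rad) and "tvec" (3), from world to camera coordinates, as OpenCV has them. Camera axes: x right, y down, z forward; pixel columns grow to the right and rows downward; lengths in m; the calibration is good to about 2 mm. A picture is of the moment at which its call begins. camera_info takes no time and is no camera call.
- env.close_job(): hands the job in; it is judged then, once.
The state is a dict: "time_s": time; "q": joint angles; "qvel": joint speeds; "joint_efforts": joint torques, N m; "position": TCP position; "tool_rot": TCP orientation; "ft_force": force on the tool from outside, world axes, zero at the start; "wrist_torque": the same for the moment, N m; "grip_width": finger opening in m; "gripper_force": force on a finger pad.
Only numpy, scipy, OpenCV 4.12 (cv2) and the standard library are available. Lean on these libraries where they do the work, as an engineer would, in place of code of your own. Each camera call takes 0.05 s, during which the arm holds its last target. There are 200 camera calls.

## Working session

There is one attempt and no reset: what is moved stays moved. The work goes in short steps, Python scripts to look and compute and a tool call to move; the robot and the scene stay as the last step left them, time stands still between calls to the robot, and variables do not carry over. Pictures are saved under pics/ and viewed, at most 10 in all, crops included, and the job is handed in when it is done.

Besides the shell and the picture viewer there is one more tool, called after "Emit:" by a JSON object that holds its "api" and its "payload". arm_command: Moves the arm, as the interface text tells. Its arguments: {"type":"object","properties":{"turn":{"type":"array"},"xyz":{"type":"array"},"claw":{"type":"array"},"squeeze":{"type":"number"}},"required":["turn","xyz","claw"]}

```bash
mkdir -p pics
cat > h.py <<'E'
import numpy as np, cv2
from rig import env, imaging
def ray(name,u,v,z):
    c=imaging.camera_info(name);K=np.array(c["camera_matrix"]);R=cv2.Rodrigues(np.array(c["rvec"]))[0];t=np.array(c["tvec"]).ravel()
    d=R.T@np.linalg.inv(K)@[u,v,1];o=-R.T@t
    return o+d*(z-o[2])/d[2]
def depthpt(name,u,v,d):
    c=imaging.camera_info(name);K=np.array(c["camera_matrix"]);R=cv2.Rodrigues(np.array(c["rvec"]))[0];t=np.array(c["tvec"]).ravel()
    return R.T@(np.linalg.inv(K)@[u,v,1]*d-t)
E
python3 - <<'E'
from h import *
ims=[]
for n in("top","side"):
    p,d=imaging.get_image(n);cv2.imwrite(f"pics/{n}0.png",p);np.save(n+"d.npy",d)
    hsv=cv2.cvtColor(p,cv2.COLOR_BGR2HSV)
    for col,lo,hi in(("blue",100,130),("yellow",20,34),("green",40,85),("red",0,8),("red2",172,180)):
        m=cv2.inRange(hsv,(lo,110,60),(hi,255,255))
        k,_,s,c=cv2.connectedComponentsWithStats(m)
        for i in range(1,k):
            if s[i,4]>60:
                u,v=c[i];dd=d[int(v),int(u)]
                print(n,col,s[i],c[i].round(1),ray(n,u,v,.079).round(4),depthpt(n,u,v,dd).round(4))
s=env.observe();print(s["time_s"],s["position"],s["tool_rot"])
E
```

```text
top blue [399 262  16  16 189] [406.4 269.3] [ 0.4581 -0.2176  0.079 ] [ 0.458  -0.2175  0.0794]
top yellow [331 246  15  15 180] [337.9 253. ] [ 0.4704 -0.0827  0.079 ] [ 0.4704 -0.0827  0.0787]
top yellow [453 260  33  48 545] [472.5 281.9] [ 0.4525 -0.3459  0.079 ] [ 0.4632 -0.3751 -0.002 ]
top green [ 79  62  29  27 596] [93.  75.1] [0.767  0.4669 0.079 ] [0.8003 0.4988 0.002 ]
top green [350 192  33  33 746] [366.1 208.1] [ 0.5673 -0.1273  0.079 ] [ 0.5657 -0.1263  0.0855]
top green [365 255  15  14 169] [372.  261.3] [ 0.4639 -0.15    0.079 ] [ 0.464  -0.1501  0.0787]
top red [297 238  15  15 168] [304.  244.8] [ 0.4769 -0.0152  0.079 ] [ 0.4767 -0.0152  0.0803]
side yellow [312 129  29  12 172] [324.9 134. ] [ 0.4588 -0.2707  0.079 ] [ 0.4651 -0.3847  0.    ]
side yellow [308 170  11   9  78] [313.3 174. ] [ 0.4704 -0.0731  0.079 ] [ 0.4703 -0.0724  0.0796]
side green [273 151  21  12 174] [283.1 156.6] [ 0.5673 -0.135   0.079 ] [ 0.5655 -0.1252  0.0868]
side green [264 179  18  16 205] [272.6 186.6] [ 0.572  -0.0015  0.079 ] [ 0.577  -0.0244  0.0578]
side green [100 349  33  31 743] [116.  363.8] [0.7619 0.5279 0.079 ] [0.7993 0.5009 0.003 ]
side red [303 185  11  10  81] [308.  189.4] [ 0.4765 -0.0076  0.079 ] [ 0.4763 -0.0059  0.0806]
0.1 [ 0.12473232 -0.53540177  0.23079313] [[ 9.73938442e-01  2.26812499e-01 -3.69276478e-05]
 [ 2.26812355e-01 -9.73937617e-01  1.29361684e-03]
 [ 2.57443242e-04 -1.26827882e-03 -9.99999163e-01]]
```

View pics/top0.png

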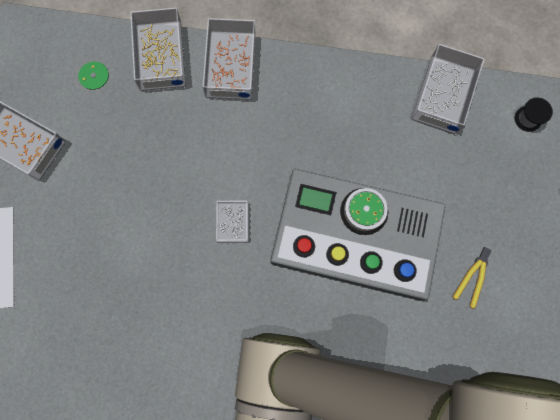

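View pics/side0.png

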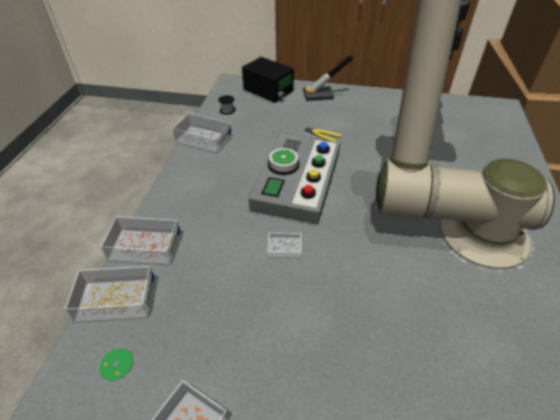

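The top view shows the tester with red (304,245), yellow (338,253), green (372,261) and blue (406,269). They are 68 mm apart at z≈0.079, which matches the description. The side view agrees on the order. I'm moving above blue with the fingers closing.

Emit:
{"api": "arm_command", "payload": {"turn": [[0,0,0],[0,0,0],[0,0,0],[0,0,0],[0,0,0],[0,0,0],[0,0,0],[0,0,0],[0,0,0],[0,0,0],[0,0,0],[0,0,0]], "xyz": [[0.66,-0.39,0],[0.66,-0.39,0],[0.66,-0.39,0],[0.66,-0.39,0],[0.66,-0.39,0],[0.66,-0.39,0],[0.66,-0.39,0],[0.66,-0.39,0],[0.66,-0.39,0],[0.66,-0.39,0],[0.66,-0.39,0],[0.66,-0.39,0]], "claw": [0,0,0,0,0,0,0,0,0,0,0,0], "squeeze": 30}}

```text
time_s: 1.3
position: [0.4582, -0.2166, 0.2311]
tool_rot: [[0.974, 0.227, -0.0], [0.227, -0.974, 0.0], [-0.0, -0.0, -1.0]]
ft_force: [0.5, -0.4, 0.5]
grip_width: 0.0001
gripper_force: 0.0
```

Emit:
{"api": "arm_command", "payload": {"turn": [[0,0,0],[0,0,0],[0,0,0],[0,0,0],[0,0,0]], "xyz": [[0,0,0.6],[0,0,0.6],[0,0,0.6],[0,0,0],[0,0,0]], "claw": [0,0,0,0,0]}}

```text
time_s: 1.8
position: [0.4575, -0.2181, 0.1418]
tool_rot: [[0.974, 0.227, -0.0], [0.227, -0.974, 0.0], [-0.0, -0.0, -1.0]]
ft_force: [-0.4, -0.4, 0.6]
grip_width: -0.0003
gripper_force: 0.0
```

Run:
```python
from h import *
p,d=imaging.get_image("top");q,_=imaging.get_image("side")
a=cv2.resize(p[170:320,260:500],None,fx=2.5,fy=2.5);b=cv2.resize(q[90:240,200:400],(500,375))
b=b[:,:];cv2.imwrite("pics/c1.png",cv2.resize(np.vstack([a[:,:500],b[:]]),(480,590)))
s=env.observe();print(s["time_s"],s["position"],s["tool_rot"].__class__,s["ft_force"],s["grip_width"])
e=np.array([.4581,-.2175,.079])-s["position"];print("tool-axis delta units",np.array(s["tool_rot"]).T@e/.05)
```

```text
1.9 [ 0.45793567 -0.2184859   0.14286584] <class 'numpy.ndarray'> [ 0.11520229  0.56715542 -0.57728804] -1.3132550020417706e-05
tool-axis delta units [ 0.00557904 -0.02113031  1.27728626]
```

View pics/c1.png

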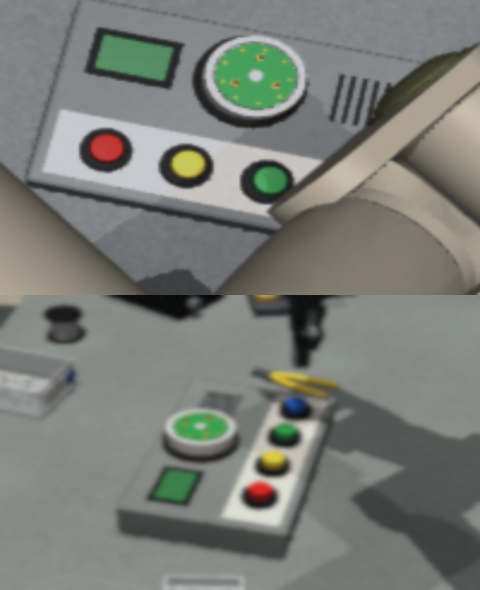

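The picture shows the closed fingertips directly over the blue cap (about (300,360) in the side crop). Pressing down.

Emit:
{"api": "arm_command", "payload": {"turn": [[0,0,0],[0,0,0],[0,0,0],[0,0,0],[0,0,0],[0,0,0],[0,0,0],[0,0,0],[0,0,0]], "xyz": [[0,0,0.4],[0,0,0.4],[0,0,0.4],[0,0,0.06],[0,0,0.06],[0,0,0.06],[0,0,0.06],[0,0,0],[0,0,0]], "claw": [0,0,0,0,0,0,0,0,0]}}

```text
time_s: 2.8
position: [0.4578, -0.2183, 0.0716]
tool_rot: [[0.974, 0.227, 0.002], [0.227, -0.974, -0.002], [0.002, 0.003, -1.0]]
ft_force: [-5.9, 3.2, 20.0]
grip_width: 0.0003
gripper_force: 10.0
```

Emit:
{"api": "arm_command", "payload": {"turn": [[0,0,0],[0,0,0],[0,0,0],[0,0,0],[0,0,0],[0,0,0],[0,0,0],[0,0,0],[0,0,0],[0,0,0]], "xyz": [[0,0,-0.4],[0,0,-0.6],[0,0,0],[0.2,-0.6,0],[0.2,-0.6,0],[0.2,-0.6,0],[0.2,-0.6,0],[0.06,-0.18,0],[0,0,0],[0,0,0]], "claw": [0,0,0,0,0,0,0,0,0,0]}}

```text
time_s: 3.8
position: [0.4702, -0.0834, 0.1193]
tool_rot: [[0.974, 0.227, 0.0], [0.227, -0.974, -0.001], [0.0, 0.001, -1.0]]
ft_force: [0.1, -0.2, 0.4]
grip_width: 0.0002
gripper_force: 0.0
```

Run:
```python
from h import *
q,d=imaging.get_image("side");p,_=imaging.get_image("top")
cv2.imwrite("pics/c2.png",np.hstack([cv2.resize(q[100:220,240:380],None,fx=3,fy=3),cv2.resize(p[170:290,280:400],None,fx=3,fy=3)]))
s=env.observe();print(s["time_s"],s["position"],s["ft_force"])
e=np.array([.4704,-.0827,.079])-s["position"];print(np.array(s["tool_rot"]).T@e/.05)
hsv=cv2.cvtColor(q,cv2.COLOR_BGR2HSV);m=cv2.inRange(hsv,(100,110,40),(130,255,255));m[:140]=0
v,u=np.nonzero(m);print(u.mean(),v.mean(),[depthpt("side",a,b,d[b,a]).round(4)[2] for a,b in list(zip(u,v))[:12:2]])
```

```text
3.9 [ 0.47010631 -0.08365804  0.11927423] [-0.03381476 -0.62423795  0.47578375]
[ 0.00989165 -0.01760879  0.80548063]
259.6857142857143 192.85714285714286 [np.float64(0.0726), np.float64(0.0719), np.float64(0.0778), np.float64(0.071), np.float64(0.0721), np.float64(0.073)]
```

View pics/c2.png

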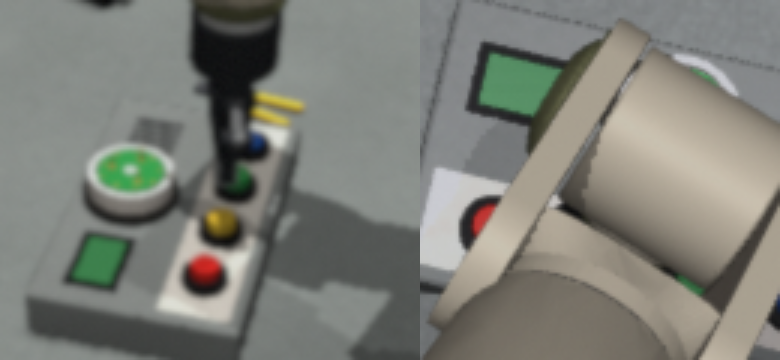

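The side crop shows the fingertips above yellow (about (225,190) against the cap at (220,225)), and the blue cap measures z≈0.072, so it stayed in. Pressing yellow.

Emit:
{"api": "arm_command", "payload": {"turn": [[0,0,0],[0,0,0],[0,0,0],[0,0,0],[0,0,0],[0,0,0],[0,0,0],[0,0,0]], "xyz": [[0,0,0.36],[0,0,0.36],[0,0,0.06],[0,0,0.06],[0,0,0.06],[0,0,0.06],[0,0,0],[0,0,0]], "claw": [0,0,0,0,0,0,0,0]}}

```text
time_s: 4.7
position: [0.4703, -0.083, 0.0719]
tool_rot: [[0.974, 0.227, 0.001], [0.227, -0.974, -0.001], [0.001, 0.001, -1.0]]
ft_force: [-2.2, -2.1, 5.8]
grip_width: 0.0
gripper_force: 2.5
```

Emit:
{"api": "arm_command", "payload": {"turn": [[0,0,0],[0,0,0],[0,0,0]], "xyz": [[0,0,0.03],[0,0,0],[0,0,0]], "claw": [0,0,0]}}

```text
time_s: 5.0
position: [0.4704, -0.083, 0.0716]
tool_rot: [[0.974, 0.227, 0.002], [0.227, -0.974, -0.002], [0.002, 0.002, -1.0]]
ft_force: [-7.9, -0.7, 20.5]
grip_width: -0.0002
gripper_force: 9.9
```

Emit:
{"api": "arm_command", "payload": {"turn": [[0,0,0],[0,0,0],[0,0,0],[0,0,0],[0,0,0],[0,0,0],[0,0,0],[0,0,0]], "xyz": [[0,0,-0.4],[0,0,-0.6],[0,0,0],[-0.15,0.43,0],[-0.15,0.43,0],[-0.13,0.42,0],[0,0,0],[0,0,0]], "claw": [0,0,0,0,0,0,0,0]}}

```text
time_s: 5.8
position: [0.4635, -0.1496, 0.1195]
tool_rot: [[0.974, 0.226, -0.0], [0.226, -0.974, 0.001], [-0.0, -0.001, -1.0]]
ft_force: [-0.2, 0.9, -0.8]
grip_width: 0.0002
gripper_force: 0.0
```

Run:
```python
from h import *
q,d=imaging.get_image("side")
cv2.imwrite("pics/c3.png",cv2.resize(q[100:220,240:380],None,fx=4,fy=4))
s=env.observe();print(s["time_s"],s["position"],s["ft_force"])
e=np.array([.4640,-.150,.079])-s["position"];print(np.array(s["tool_rot"]).T@e/.05)
hsv=cv2.cvtColor(q,cv2.COLOR_BGR2HSV)
for n,lo,hi in(("y",18,34),("b",100,130)):
    m=cv2.inRange(hsv,(lo,110,40),(hi,255,255));m[:142 if n=="b" else 160]=0;m[:,:290]=0;m[205:]=0;m[:,345:]=0
    v,u=np.nonzero(m);z=[depthpt("side",a,b,d[b,a])[2] for a,b in zip(u,v)];print(n,len(z),np.median(z),u.mean(),v.mean())
```

```text
5.85 [ 0.46345488 -0.14913829  0.11952165] [ 0.02957888  0.04469721 -0.56251537]
[0.00683118 0.01976954 0.81041976]
y 81 0.0718001579588298 313.12345679012344 175.0
b 35 0.07106582981895905 323.9428571428571 147.71428571428572
```

View pics/c3.png

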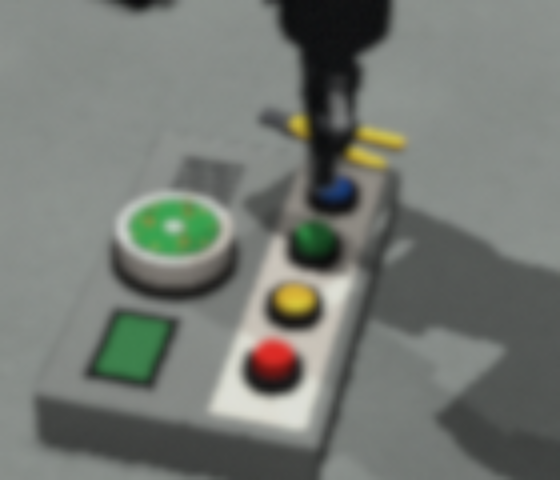

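Blue and yellow both sit at z≈0.072, so both are latched. The fingertips are over green (tip about (318,185), cap at (315,238)). Pressing green and holding.

Emit:
{"api": "arm_command", "payload": {"turn": [[0,0,0],[0,0,0],[0,0,0],[0,0,0],[0,0,0],[0,0,0],[0,0,0],[0,0,0],[0,0,0],[0,0,0],[0,0,0]], "xyz": [[0,0,0.36],[0,0,0.36],[0,0,0.06],[0,0,0.06],[0,0,0.06],[0,0,0.06],[0,0,0.03],[0,0,0],[0,0,0],[0,0,0],[0,0,0]], "claw": [0,0,0,0,0,0,0,0,0,0,0]}}

```text
time_s: 6.95
position: [0.4638, -0.1494, 0.0718]
tool_rot: [[0.974, 0.227, 0.002], [0.227, -0.974, -0.0], [0.002, 0.001, -1.0]]
ft_force: [-3.1, 4.7, 18.1]
grip_width: -0.0
gripper_force: 8.5
```

Green is at its stop with a push of 18 N. Handing in.

```bash
python3 -c "
from rig import env
print(env.close_job())"
```

```text
the job is handed in; nothing more can be done
None
```

I handed the job in at about 7 s: blue and then yellow were pressed in and stayed in (both caps measured at z ≈ 0.072), and the closed fingertips are holding green at its stop with about 18 N; the hand-in returned no verdict.

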